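# Weigh a sample housing on the beam balance

## Robot

A 6-joint arm with a two-finger parallel gripper is mounted at the origin on the work surface. World frame = base frame: x ahead of the robot, y to its left, z up, the work surface at z = 0. Lengths are in m, angles in rad, forces in N, time in s.
With the tool pointing down it reaches from about 0.35 to 0.925 m from the base axis. Payload 6.4 kg.
Tool frame: the origin (TCP) lies at the very end of the fingers, on their centre line; the grasp point (between the pads) lies 19 mm behind it; z points along the fingers, y is the direction in which the jaws open and shut (so a half turn about z gives the same grasp; the last joint's range is limited). The gripper opens to 94 mm and grips with 3 to 60 N. Pads are 16 mm wide; open, the fingers measure 119 mm over their backs; the gripper's body (75 mm by 177 mm) begins 78 mm behind the grasp point.
Start: joints at [-1.399, 0.245, 1.558, -0, 1.339, -0.174], TCP at [0.22, -0.612, 0.185] pointing down, gripper open.
Joint ranges: [-3.13, 3.13], [-1.02, 2.26], [0.13, 2.54], [-0.95, 4.09], [0.21, 2.88], [-2.74, 2.74]. Speed limits (rad/s): [2.57, 2.57, 3.14, 3.14, 3.14, 3.14].

## Interface

Orientations are given as a unit quaternion [w, x, y, z].
In Python, from bench import get_obs, camera, hand_in gives the robot as it stands. The module is installed in compiled form; this text tells all that it offers.
- The arm moves only by the tool apply_moves, never from a script. Its argument "targets" is a list of rows, each an object of numbers: "dx", "dy", "dz": the shift along the tool's x, y, z in mm; "rx", "ry", "rz": the turn, a rotation vector about the tool's x, y, z in rad; "claw": the finger opening in mm, from 0 to 94. A call has 1 to 5 rows; each row shifts and turns the commanded pose from where the row before left it, along the tool's axes as they then stand; what a row does not reach is not made up. A row lasts 1/12 s, in which the tool goes at most 41.7 mm and 7.16 degrees, less where a joint would pass 70% of its speed; a pose out of reach is approached as far as the arm can. A call with a gripper value outside its range is refused whole. The fingers move at their own pace and stop on an object; the grip force is fixed at half the most. Time passes only in rows, so rows that do not move let the fingers close. It gives the time, the measured TCP pose, the force and the opening at its end, in the units of the state.
- get_obs(): the state, without advancing time (a new reading comes with each control period).
- camera(name): name is "side" or "top"; returns a dict with "image" (384x512x3 uint8, blue, green, red), "depth" (384x512 float32, m along the optical axis (not along the pixel's ray), 0 where there is no reading), "K" (3x3 intrinsics, pixels), "xyz" and "rotation" of the camera in the world. Camera axes: x right, y up, looking along -z (the intrinsics and any distortion apply to the point x, -y, -z); pixel columns grow to the right and rows downward; lengths in m; the calibration is good to about 2 mm. A picture is of the moment at which its call begins.
- hand_in(): hands the job in, once; it reports no verdict.
The state is a dict: "time": time; "joint_pos": joint angles; "joint_vel": joint speeds; "effort": joint torques, N m; "position": TCP position; "eef_rot": TCP orientation; "ft_force": force on the tool from outside, world axes, zero at the start; "wrist_torque": the same for the moment, N m; "opening": finger opening in m.
Only numpy, scipy, OpenCV 4.12 (cv2) and the standard library are available. Lean on these libraries where they do the work, as an engineer would, in place of code of your own. Each camera call takes 0.05 s, during which the arm holds its last target.

## Task

Weigh the housing: stand weights on the balance's empty pan, the 200 g one and as many of the two 100 g ones as it takes, until the beam is as close to level as these weights can bring it, and let it settle. Leave weights that are not needed standing on the bench clear of the balance, the housing on its pan, and the other things on the bench where they are.

Things in the scene. Friction and masses are not known exactly. Their poses are not given: they have to be found in the camera images.
- beam (a joint): tilt of the balance beam, rad: 0 level, positive when the housing's side is down and the weight pan up. Sprung and damped, with stops at +-0.195: at the start it lies on the positive stop. Between the stops it rests, after about 1 s, where grams missing on the weight pan = 833 * angle / cos(angle), 0.12 rad per 100 g. The housing weighs 165 to 345 g, different each time
- balance: equal-arm balance, fixed; origin on the bench under the beam's pivot, x away from the robot at yaw 0, y along the beam to the weight pan. The beam (24 mm in x, 20 high) pivots 265 mm up; 160 mm out at each end hangs a pan on a C-shaped rod hanger, open to -x. Pans stay level, rise and fall with the beam. Base slab 150 x 140 x 20 mm; post 40 mm behind the pivot
- weight_pan (a point): middle of the upper face of the empty pan at the balance's +y end, for the weights: a flat steel plate 72 mm (x) by 170 mm (y), 6 mm thick, no rim, axes parallel to the balance's. 85 mm above the bench when the beam is level, plus 160 mm * sin(beam angle). It gives way softly under load, about 20 mm per N once off the stop
- weight_yoke (a point): top of the weight pan's hanger, at the beam's end, 180 mm right above the pan's middle. A yoke bar (34 mm in x, 100 mm in y, underside 10 mm above this point) and the beam cover the pan from above, so a tool must reach in from the balance's -x side, leaning back 20 to 50 degrees. The hanger's upright rod (8 mm thick) is 56 mm behind the pan's middle
- housing_pan (a point): middle of the upper face of the other, equal pan at the balance's -y end, on which the housing stands
- housing: round aluminium housing with a stepped, bolted lid and a short side port, 64 mm in diameter, 46 mm tall, standing on its pan; origin at the centre of its underside. It stays on its pan
- weight_200: the 200 g weight: a plain steel cylinder 27 mm in diameter and 48 mm tall, with a small thin-necked knob on top (7 mm more, seen only); origin at the centre of its underside, z up. Stands on the bench at the start. The 200 g weight is the bigger one, the two 100 g weights are alike; which stands where varies
- weight_100a: the 100 g weight: a plain steel cylinder 20 mm in diameter and 40 mm tall, with a small thin-necked knob on top (7 mm more, seen only); origin at the centre of its underside, z up. Stands on the bench at the start. The 200 g weight is the bigger one, the two 100 g weights are alike; which stands where varies
- weight_100b: the 100 g weight: a plain steel cylinder 20 mm in diameter and 40 mm tall, with a small thin-necked knob on top (7 mm more, seen only); origin at the centre of its underside, z up. Stands on the bench at the start. The 200 g weight is the bigger one, the two 100 g weights are alike; which stands where varies
- jar: amber jar, 44 mm in diameter, 60 mm tall. A bystander: leave it where it is. Origin at the centre of its underside
- beaker: white cup-shaped beaker, 64 mm at the rim, 85 mm tall. A bystander: leave it where it is. Origin at the centre of its underside
- screwdriver: screwdriver, 160 mm long, lying on the bench. A bystander: leave it where it is. Origin at the centre of its underside
- bottle: white plastic bottle, 60 mm in diameter, 150 mm tall. A bystander: leave it where it is. Origin at the centre of its underside
- mouse: black computer mouse, 105 x 60 x 25 mm. A bystander: leave it where it is. Origin at the centre of its underside

How it is judged:
By the outcome, as a careful person would: the job done as asked, in the order asked, and still so for the second after the job is handed in, with the robot touching nothing.
It also fails if it takes over 58 s, if anything falls off the work surface, if the arm or the gripper's body presses on something with over 40 N, if the wrist force passes 120 N, or if a joint passes its speed limit or range.

## Working session

There is one attempt and no reset: what is moved stays moved. The work goes in short steps, Python scripts to look and compute and a tool call to move; the robot and the scene stay as the last step left them, time stands still between calls to the robot, and variables do not carry over. Pictures are saved under pics/ and viewed, and the job is handed in when it is done.

Besides the shell and the picture viewer there is one more tool, called after "Request:" by a JSON object that holds its "op" and its "data", one argument or row to a line. apply_moves: Moves the arm, as the interface text tells. Its arguments: {"type":"object","properties":{"targets":{"type":"array"}},"required":["targets"]}

```bash
mkdir -p pics; python3 - <<'E'
from bench import get_obs,camera
import cv2,numpy as np
o=get_obs();print(o)
for n in("side","top"):
    c=camera(n);cv2.imwrite(f"pics/{n}0.png",c["image"]);np.savez(f"{n}0.npz",**c)
    print(n,c["K"],c["xyz"],c["rotation"],[k for k in c])
E
```

```text
{'time': 0.0, 'joint_pos': array([-1.39909379e+00,  2.45800854e-01,  1.55899664e+00, -1.80626875e-05,
        1.33869978e+00, -1.74084790e-01]), 'joint_vel': array([-0.00166998, -0.00079298, -0.00017863, -0.00037912, -0.00148829,
        0.0001946 ]), 'effort': array([ 9.27290166e-04, -4.15834308e+01, -3.14605129e+01,  6.85022981e-02,
        3.32416431e-02, -1.41388655e-04]), 'position': array([ 0.22020878, -0.61088552,  0.1840632 ]), 'eef_rot': array([-9.52320577e-04,  9.85090279e-01,  1.72035564e-01, -7.65286941e-06]), 'ft_force': array([-0.2894385 , -0.22866462,  0.20743522]), 'wrist_torque': array([-0.00386562, -0.00633545,  0.02999953]), 'opening': 0.0940562348344109}
side [[410.69388892   0.         263.93552106]
 [  0.         410.69388892 194.79621701]
 [  0.           0.           1.        ]] [0.08589726 0.75651606 0.98994368] [-0.27931882 -0.11561946  0.37743838  0.8753019 ] ['image', 'depth', 'K', 'xyz', 'rotation']
top [[394.87535591   0.         253.619956  ]
 [  0.         394.87535591 191.51337322]
 [  0.           0.           1.        ]] [0.5131998  0.02977707 1.3431581 ] [-0.70281935 -0.02097376  0.02073517  0.71075672] ['image', 'depth', 'K', 'xyz', 'rotation']
```

View pics/top0.png

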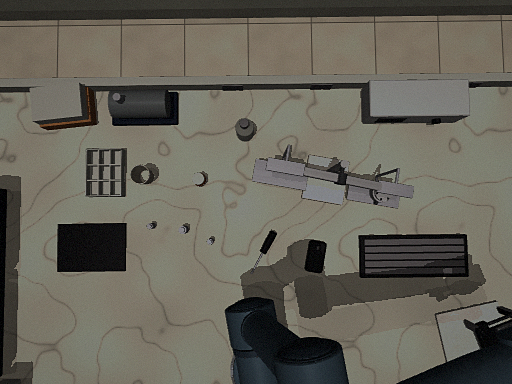

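View pics/side0.png

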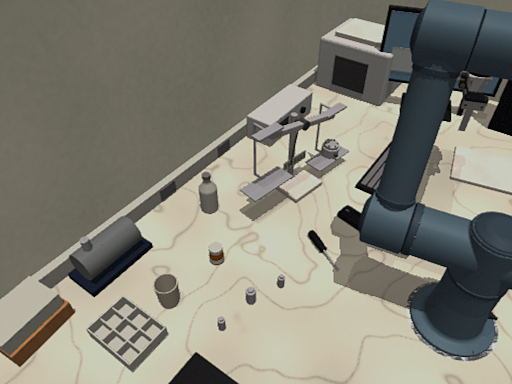

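The top view shows the three weights at about (152,225), (186,228) and (211,240). The balance runs from about (255,170) to (412,190), with the weight pan at its left end.

```bash
cat > h.py <<'E'
import numpy as np,cv2
from scipy.spatial.transform import Rotation as R
def RR(q): return R.from_quat([q[1],q[2],q[3],q[0]])
def cam(c):
    q=c["rotation"]; M=RR(q).as_matrix() if np.size(q)==4 else np.array(q)
    return c["K"],np.array(c["xyz"]),M
def ray(c,u,v):
    K,p,M=cam(c); d=np.array([(u-K[0,2])/K[0,0],-(v-K[1,2])/K[1,1],-1.]); return p,M@d
def onz(c,u,v,z):
    p,d=ray(c,u,v); return p+d*(z-p[2])/d[2]
def cloud(c):
    K,p,M=cam(c); h,w=c["depth"].shape; u,v=np.meshgrid(np.arange(w),np.arange(h)); D=c["depth"]
    P=np.stack([(u-K[0,2])/K[0,0]*D,-(v-K[1,2])/K[1,1]*D,-D],-1); return P@M.T+p
def proj(c,X):
    K,p,M=cam(c); x=(np.asarray(X)-p)@M; return K[0,0]*x[...,0]/-x[...,2]+K[0,2], K[1,1]*-x[...,1]/-x[...,2]+K[1,2]
E
python3 - <<'E'
from h import *
for n in("top","side"):
    c=dict(np.load(n+"0.npz")); P=cloud(c)
    a=P[...,2]
    print(n,"bench z",np.median(a[200:300,60:300]))
    # blobs in the weights region
    m=((a>0.012)&(a<0.13)&(P[...,0]>.3)&(P[...,0]<.75)&(P[...,1]>.0)&(P[...,1]<.6)).astype(np.uint8)
    k,l,s,ct=cv2.connectedComponentsWithStats(m)
    for i in range(1,k):
        if s[i,4]>6: 
            Q=P[l==i]; print(s[i],ct[i].round(1),"mean",Q.mean(0).round(4),"max z",Q[:,2].max().round(4),"lo",Q.min(0).round(3),"hi",Q.max(0).round(3))
    r=(120,200,190,60) if n=="top" else (190,250,130,100)
    r=(130,130,290,160) if n=="top" else (190,90,170,250)
    x,y,w,h=r; im=c["image"][y:y+h,x:x+w]; f=min(800//w,600//h)
    cv2.imwrite(f"pics/{n}_crop.png",cv2.resize(im,None,fx=f,fy=f,interpolation=cv2.INTER_CUBIC)); print(f)
E
```

```text
top bench z 0.0010436371024910018
[ 85 148  40  49 981] [104.2 172. ] mean [0.6617 0.5281 0.0303] max z 0.0466 lo [0.581 0.467 0.012] hi [0.741 0.591 0.047]
[252 159  12  24 220] [257.9 171.3] mean [0.6487 0.0156 0.1166] max z 0.1226 lo [0.615 0.    0.11 ] hi [0.687 0.034 0.123]
[130 165  24  19 271] [140.2 174.1] mean [0.6502 0.4    0.0574] max z 0.0911 lo [0.618 0.363 0.012] hi [0.677 0.426 0.091]
[192 173  15  14 158] [198.9 179. ] mean [0.6325 0.2088 0.0528] max z 0.0671 lo [0.612 0.19  0.012] hi [0.654 0.231 0.067]
[147 223   8   6  42] [150.4 225.4] mean [0.4823 0.3713 0.0376] max z 0.051 lo [0.473 0.364 0.012] hi [0.49  0.382 0.051]
[178 226  10   8  67] [182.7 229.4] mean [0.4684 0.263  0.0467] max z 0.0602 lo [0.456 0.252 0.013] hi [0.48  0.278 0.06 ]
[111 231   3   5   8] [112.1 233. ] mean [0.4577 0.5057 0.0136] max z 0.0168 lo [0.451 0.502 0.012] hi [0.464 0.51  0.017]
[ 94 237   4   6   8] [ 95.9 239.9] mean [0.4354 0.5599 0.0137] max z 0.0165 lo [0.428 0.556 0.012] hi [0.445 0.567 0.016]
[ 89 239   3   5   7] [ 90.1 240.7] mean [0.4328 0.5792 0.0133] max z 0.015 lo [0.4
[... 979 characters left out ...]
.3762 0.0154 0.0188] max z 0.0293 lo [0.317 0.    0.012] hi [0.421 0.044 0.029]
[153 273  26  34 686] [166.2 288.9] mean [0.648  0.3958 0.0563] max z 0.0919 lo [0.615 0.364 0.012] hi [0.679 0.428 0.092]
[277 274   8  12  76] [280.2 279.5] mean [0.4262 0.1816 0.0338] max z 0.049 lo [0.418 0.167 0.013] hi [0.437 0.188 0.049]
[245 287  10  16 134] [249.8 294.1] mean [0.4642 0.2718 0.0405] max z 0.0603 lo [0.454 0.255 0.013] hi [0.48  0.282 0.06 ]
[  86  295   81   75 1966] [126.5 330.7] mean [0.6583 0.5304 0.0294] max z 0.0455 lo [0.579 0.469 0.012] hi [0.742 0.59  0.046]
[217 316   8  13  86] [220.6 321.9] mean [0.4779 0.3779 0.035 ] max z 0.0517 lo [0.47  0.365 0.012] hi [0.49  0.385 0.052]
2
```

View pics/top_crop.png

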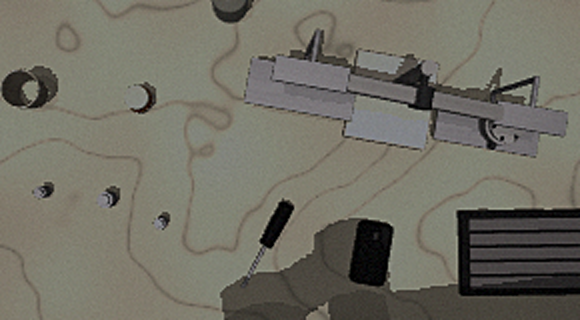

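View pics/side_crop.png

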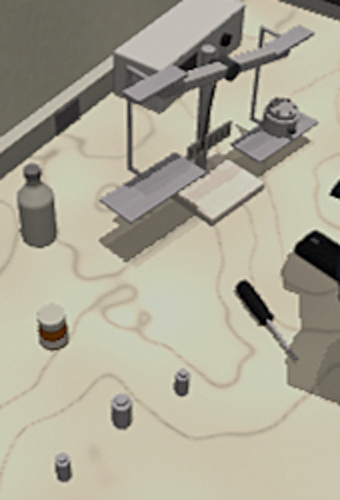

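```bash
python3 - <<'E'
from h import *
A=[]
for n in("top","side"):
    c=dict(np.load(n+"0.npz")); P=cloud(c).reshape(-1,3)
    box=(P[:,0]>.55)&(P[:,0]<.75)&(P[:,1]>-.2-.25)&(P[:,1]<.1)
    for nm,lo,hi,y0,y1 in(("wpan",.108,.124,-.2,.06),("hpan",.046,.062,-.42,-.16),("base",.014,.028,-.3,.05),("beam",.23,.34,-.45,.1)):
        Q=P[box&(P[:,2]>lo)&(P[:,2]<hi)&(P[:,1]>y0)&(P[:,1]<y1)]
        if len(Q)<10: print(n,nm,len(Q));continue
        r=cv2.minAreaRect((Q[:,:2]*1000).astype(np.float32)); print(n,nm,len(Q),[np.round(a,1) for a in r],"z",Q[:,2].mean().round(4), cv2.boxPoints(r).round(0).tolist())
E
```

```text
top wpan 847 [array([649. , -55.5]), array([170.2,  92.1]), np.float64(79.3)] z 0.1168 [[588.0, -131.0], [678.0, -148.0], [710.0, 20.0], [620.0, 37.0]]
top hpan 377 [array([ 591.5, -346.6]), array([144.6,  81.5]), np.float64(89.4)] z 0.0551 [[550.0, -418.0], [631.0, -419.0], [633.0, -275.0], [551.0, -274.0]]
top base 1187 [array([ 629.8, -211.5]), array([140.2, 150.4]), np.float64(79.2)] z 0.021 [[543.0, -266.0], [691.0, -295.0], [717.0, -157.0], [569.0, -129.0]]
top beam 1880 [array([ 630.3, -211.5]), array([414. ,  76.1]), np.float64(79.3)] z 0.2808 [[555.0, -408.0], [629.0, -422.0], [706.0, -15.0], [631.0, -1.0]]
side wpan 886 [array([644.6, -83.3]), array([232.8,  96.9]), np.float64(79.2)] z 0.1163 [[575.0, -189.0], [670.0, -207.0], [714.0, 22.0], [619.0, 40.0]]
side hpan 351 [array([ 597.8, -310.1]), array([225.4,  89.4]), np.float64(83.1)] z 0.0544 [[540.0, -417.0], [629.0, -427.0], [656.0, -204.0], [567.0, -193.0]]
side base 758 [array([ 627.6, -211. ]), array([144.9, 149.7]), np.float64(79.4)] z 0.0202 [[541.0, -268.0], [688.0, -296.0], [714.0, -154.0], [567.0, -126.0]]
side beam 1158 [array([ 629.2, -209.5]), array([416.4,  77.6]), np.float64(79.3)] z 0.2797 [[553.0, -407.0], [629.0, -421.0], [706.0, -12.0], [630.0, 2.0]]
```

```bash
python3 - <<'E'
from h import *
th=np.deg2rad(-10.7); bx=np.array([np.cos(th),np.sin(th)]);by=np.array([-np.sin(th),np.cos(th)])
for n in("top","side"):
    c=dict(np.load(n+"0.npz")); P=cloud(c).reshape(-1,3)
    q=(P[:,:2]-[.630,-.2115]); a=np.c_[q@bx,q@by,P[:,2]]
    for nm,lo,hi in(("w",.109,.124),("yoke",.2,.34)):
        Q=a[(a[:,2]>lo)&(a[:,2]<hi)&(a[:,1]>.05)&(a[:,1]<.26)&(abs(a[:,0])<.1)]
        h,xe,ye=np.histogram2d(Q[:,0],Q[:,1],bins=[np.arange(-.07,.08,.006),np.arange(.05,.26,.015)])
        print(n,nm,"x rows from -70 step 6; y from 50 step 15");print(h.astype(int))
E
```

```text
top w x rows from -70 step 6; y from 50 step 15
[[ 0  0  0  0  0  0  0  0  0  0  0  0  0  0]
 [ 0  0  0  0  0  0  0  0  0  0  0  0  0  0]
 [ 0  4  7  7  6  7  7  7  8  6  6  6  7  0]
 [ 0  6  9  9  9 10  8 10  9  9  8 10  8  0]
 [ 0  4 10  8  9  9  9  8 10  9 10 10  6  0]
 [ 0  5  9 10 10  9 10 10  8  9 10  8  9  0]
 [ 0  6  7 10  9  9  8 10  9 10  8  9  7  0]
 [ 0  3 10 10  9  8 10 10 10  9 10 11  6  0]
 [ 0  5 10  8  9  9  9  7 10 10 11  7  7  0]
 [ 0  3  4  1  2  3  2  2  2  1  5 10  8  0]
 [ 0  0  0  0  0  0  0  0  0  0  6  8  7  0]
 [ 0  0  0  0  0  0  0  0  0  0  5 11  8  0]
 [ 0  0  0  0  0  0  0  0  0  0  5  9  7  0]
 [ 0  0  0  0  0  0  0  0  0  0  6  9  7  0]
 [ 0  0  0  0  0  0  0  0  0  0  2  2  2  0]
 [ 0  0  0  0  0  0  0  0  0  0  0  0  0  0]
 [ 0  0  0  0  0  0  2  4  0  0  0  0  0  0]
 [ 0  0  0  0  0  0  0  2  0  0  0  0  0  0]
 [ 0  0  0  0  0  0  0  0  0  0  0  0  0  0]
 [ 0  0  0  0  0  0  0  0  0  0  0  0  0  0]
 [ 0  0  0  0  0  0  0  0  0  0  0  0  0  0]
 [ 0  0  0  0  0  0  0  0  0  0  0  0  0  0]
 [ 0  0  0  0  0  0  0  0  0  0  0  0  0  0]
 [ 0  0  0  0  0 
[... 2553 characters left out ...]
 4  6  3  8  5  0  0  0]
 [ 1  0  0  2  4  5  6  6  8  6  7  0  0  0]
 [ 0  0  0  0  1  0  1  5  1  0  0  0  0  0]
 [ 0  0  0  0  0  0  0  3  0  0  0  0  0  0]
 [ 0  0  0  0  0  0  0  4  0  0  0  0  0  0]
 [ 0  0  0  0  0  0  1  4  0  0  0  0  0  0]
 [ 0  0  0  0  0  0  0  4  0  0  0  0  0  0]
 [ 0  0  0  0  0  0  0 12  0  0  0  0  0  0]
 [ 0  0  0  0  0  0 12 48  0  0  0  0  0  0]
 [ 0  0  0  0  0  0  0  0  0  0  0  0  0  0]
 [ 0  0  0  0  0  0  0  0  0  0  0  0  0  0]
 [ 0  0  0  0  0  0  0  0  0  0  0  0  0  0]
 [ 0  0  0  0  0  0  0  0  0  0  0  0  0  0]
 [ 0  0  0  0  0  0  0  0  0  0  0  0  0  0]
 [ 0  0  0  0  0  0  0  0  0  0  0  0  0  0]
 [ 0  0  0  0  0  0  0  0  0  0  0  0  0  0]]
```

```bash
cat >> h.py <<'E'
import sys
def Rt(yaw,t):
    c,s=np.cos(yaw),np.sin(yaw); f=np.array([c,s,0]); z=np.array([0,0,1.]); 
    xt=np.cos(t)*f+np.sin(t)*z; zt=np.sin(t)*f-np.cos(t)*z; return np.c_[xt,np.cross(zt,xt),zt]
def plan(wps,start=None,stepmm=38):
    """wps: (p,yawdeg,tiltdeg). prints rows from the measured pose"""
    from bench import get_obs
    if start is None:
        o=get_obs(); p=o["position"].copy(); M=RR(o["eef_rot"]).as_matrix()
    else: p,M=start
    for w in wps:
        q=np.array(w[0]); T=Rt(np.deg2rad(w[1]),np.deg2rad(w[2]))
        rv=R.from_matrix(M.T@T).as_rotvec()
        n=int(max(1,np.ceil(np.linalg.norm(q-p)*1000/stepmm),np.ceil(np.linalg.norm(rv)/.12)))
        p0=p.copy(); r=(rv/n).round(3)
        print("->",w,"rows",n,"rv/row",r.tolist())
        for k in range(n):
            d=(M.T@(p0+(q-p0)*(k+1)/n-p)*1000).round(0 if n>1 and k<n-1 else 1)
            print("  ",dict(zip(("dx","dy","dz"),d.tolist())))
            p=p+M@d/1000; M=M@R.from_rotvec(r).as_matrix()
E
python3 - <<'E'
from h import *
plan([((.44,-.25,.17),19.8,0),((.4287,.2527,.12),19.8,35)])
E
```

```text
-> ((0.44, -0.25, 0.17), 19.8, 0) rows 12 rv/row [-0.0, -0.0, 0.0]
   {'dx': 27.0, 'dy': -22.0, 'dz': 1.0}
   {'dx': 28.0, 'dy': -22.0, 'dz': 1.0}
   {'dx': 27.0, 'dy': -22.0, 'dz': 2.0}
   {'dx': 28.0, 'dy': -22.0, 'dz': 1.0}
   {'dx': 27.0, 'dy': -22.0, 'dz': 1.0}
   {'dx': 28.0, 'dy': -23.0, 'dz': 1.0}
   {'dx': 27.0, 'dy': -22.0, 'dz': 2.0}
   {'dx': 27.0, 'dy': -22.0, 'dz': 1.0}
   {'dx': 28.0, 'dy': -22.0, 'dz': 1.0}
   {'dx': 27.0, 'dy': -22.0, 'dz': 1.0}
   {'dx': 28.0, 'dy': -22.0, 'dz': 2.0}
   {'dx': 27.1, 'dy': -22.1, 'dz': 0.7}
-> ((0.4287, 0.2527, 0.12), 19.8, 35) rows 14 rv/row [-0.0, 0.044, -0.0]
   {'dx': 11.0, 'dy': -34.0, 'dz': 4.0}
   {'dx': 12.0, 'dy': -34.0, 'dz': 4.0}
   {'dx': 11.0, 'dy': -34.0, 'dz': 4.0}
   {'dx': 11.0, 'dy': -34.0, 'dz': 5.0}
   {'dx': 10.0, 'dy': -34.0, 'dz': 6.0}
   {'dx': 10.0, 'dy': -34.0, 'dz': 6.0}
   {'dx': 11.0, 'dy': -34.0, 'dz': 7.0}
   {'dx': 9.0, 'dy': -34.0, 'dz': 6.0}
   {'dx': 10.0, 'dy': -34.0, 'dz': 8.0}
   {'dx': 9.0, 'dy': -34.0, 'dz': 8.0}
   {'dx': 9.0, 'dy': -35.0, 'dz': 8.0}
   {'dx': 8.0, 'dy': -34.0, 'dz': 8.0}
   {'dx': 8.0, 'dy': -34.0, 'dz': 9.0}
   {'dx': 7.7, 'dy': -33.7, 'dz': 9.4}
```

Request:
{"op": "apply_moves", "data": {
  "targets": [
    {"dx": 27,"dy": -22,"dz": 1,"claw": 60},
    {"dx": 28,"dy": -22,"dz": 1,"claw": 60},
    {"dx": 27,"dy": -22,"dz": 2,"claw": 60},
    {"dx": 28,"dy": -22,"dz": 1,"claw": 60},
    {"dx": 27,"dy": -22,"dz": 1,"claw": 60}
  ]
}}

```text
$.targets[0]: bad value
```

Request:
{"op": "apply_moves", "data": {
  "targets": [
    {"dx": 28,"dy": -23,"dz": 1,"claw": 60},
    {"dx": 27,"dy": -22,"dz": 2,"claw": 60},
    {"dx": 27,"dy": -22,"dz": 1,"claw": 60},
    {"dx": 28,"dy": -22,"dz": 1,"claw": 60},
    {"dx": 27,"dy": -22,"dz": 1,"claw": 60}
  ]
}}

```text
$.targets[0]: bad value
```

Request:
{"op": "apply_moves", "data": {
  "targets": [
    {"dx": 28,"dy": -22,"dz": 2,"claw": 60},
    {"dx": 27,"dy": -22,"dz": 1,"claw": 60},
    {"dx": 11,"dy": -34,"dz": 4,"ry": 0.044,"claw": 60},
    {"dx": 12,"dy": -34,"dz": 4,"ry": 0.044,"claw": 60},
    {"dx": 11,"dy": -34,"dz": 4,"ry": 0.044,"claw": 60}
  ]
}}

```text
$.targets[0]: bad value
```

Request:
{"op": "apply_moves", "data": {
  "targets": [
    {"dx": 11,"dy": -34,"dz": 5,"ry": 0.044,"claw": 60},
    {"dx": 10,"dy": -34,"dz": 6,"ry": 0.044,"claw": 60},
    {"dx": 10,"dy": -34,"dz": 6,"ry": 0.044,"claw": 60},
    {"dx": 11,"dy": -34,"dz": 7,"ry": 0.044,"claw": 60},
    {"dx": 9,"dy": -34,"dz": 6,"ry": 0.044,"claw": 60}
  ]
}}

```text
$.targets[0]: bad value
```

Request:
{"op": "apply_moves", "data": {
  "targets": [
    {"dx": 10,"dy": -34,"dz": 8,"ry": 0.044,"claw": 60},
    {"dx": 9,"dy": -34,"dz": 8,"ry": 0.044,"claw": 60},
    {"dx": 9,"dy": -35,"dz": 8,"ry": 0.044,"claw": 60},
    {"dx": 8,"dy": -34,"dz": 8,"ry": 0.044,"claw": 60},
    {"dx": 8,"dy": -34,"dz": 9,"ry": 0.044,"claw": 60}
  ]
}}

```text
$.targets[0]: bad value
```

Request:
{"op": "apply_moves", "data": {
  "targets": [
    {"dx": 8,"dy": -34,"dz": 9,"ry": 0.044,"claw": 60},
    {"claw": 60}
  ]
}}

```text
$.targets[0]: bad value
```

```bash
python3 - <<'E'
from h import *
from bench import get_obs
o=get_obs();print(o["time"],o["position"],RR(o["eef_rot"]).as_matrix().round(3),o["joint_pos"].round(2),o["opening"],o["ft_force"])
plan([((.4287,.2527,.088),19.8,35),((.4773,.2702,.0144),19.8,35)])
E
```

```text
0.1 [ 0.22022171 -0.61096806  0.1841943 ] [[ 0.941  0.339 -0.   ]
 [ 0.339 -0.941  0.002]
 [ 0.    -0.002 -1.   ]] [-1.4   0.25  1.56 -0.    1.34 -0.17] 0.09428737751557054 [ 0.02473462 -0.45819065  0.67988828]
-> ((0.4287, 0.2527, 0.088), 19.8, 35) rows 24 rv/row [-0.0, 0.025, -0.0]
   {'dx': 20.0, 'dy': -31.0, 'dz': 4.0}
   {'dx': 21.0, 'dy': -31.0, 'dz': 5.0}
   {'dx': 20.0, 'dy': -31.0, 'dz': 5.0}
   {'dx': 20.0, 'dy': -31.0, 'dz': 5.0}
   {'dx': 20.0, 'dy': -31.0, 'dz': 6.0}
   {'dx': 19.0, 'dy': -30.0, 'dz': 7.0}
   {'dx': 20.0, 'dy': -31.0, 'dz': 7.0}
   {'dx': 19.0, 'dy': -31.0, 'dz': 8.0}
   {'dx': 19.0, 'dy': -31.0, 'dz': 8.0}
   {'dx': 19.0, 'dy': -31.0, 'dz': 8.0}
   {'dx': 19.0, 'dy': -31.0, 'dz': 9.0}
   {'dx': 19.0, 'dy': -31.0, 'dz': 10.0}
   {'dx': 18.0, 'dy': -31.0, 'dz': 9.0}
   {'dx': 18.0, 'dy': -31.0, 'dz': 11.0}
   {'dx': 18.0, 'dy': -31.0, 'dz': 11.0}
   {'dx': 17.0, 'dy': -30.0, 'dz': 11.0}
   {'dx': 17.0, 'dy': -31.0, 'dz': 11.0}
   {'dx': 17.0, 'dy': -31.0, 'dz': 13.0}
   {'dx': 17.0, 'dy': -31.0, 'dz': 12.0}
   {'dx': 16.0, 'dy': -31.0, 'dz': 13.0}
   {'dx': 16.0, 'dy': -31.0, 'dz': 13.0}
   {'dx': 15.0, 'dy': -31.0, 'dz': 14.0}
   {'dx': 16.0, 'dy': -31.0, 'dz': 14.0}
   {'dx': 14.6, 'dy': -30.7, 'dz': 14.7}
-> ((0.4773, 0.2702, 0.0144), 19.8, 35) rows 3 rv/row [-0.0, 0.004, -0.0]
   {'dx': 0.0, 'dy': 0.0, 'dz': 30.0}
   {'dx': 1.0, 'dy': 0.0, 'dz': 30.0}
   {'dx': -0.4, 'dy': 0.1, 'dz': 29.9}
```

Rows were refused, so all the fields are probably needed. I'll check with one call first.

Request:
{"op": "apply_moves", "data": {
  "targets": [
    {"dx": 27,"dy": -22,"dz": 1,"rx": 0,"ry": 0,"rz": 0,"claw": 60},
    {"dx": 28,"dy": -22,"dz": 1,"rx": 0,"ry": 0,"rz": 0,"claw": 60},
    {"dx": 27,"dy": -22,"dz": 2,"rx": 0,"ry": 0,"rz": 0,"claw": 60},
    {"dx": 28,"dy": -22,"dz": 1,"rx": 0,"ry": 0,"rz": 0,"claw": 60},
    {"dx": 27,"dy": -22,"dz": 1,"rx": 0,"ry": 0,"rz": 0,"claw": 60}
  ]
}}

```text
time: 0.52
position: [0.3124, -0.4597, 0.1785]
eef_rot: [-0.0, 0.985, 0.172, -0.0]
ft_force: [0.5, 0.8, -0.4]
opening: 0.0642
```

Request:
{"op": "apply_moves", "data": {
  "targets": [
    {"dx": 28,"dy": -23,"dz": 1,"rx": 0,"ry": 0,"rz": 0,"claw": 60},
    {"dx": 27,"dy": -22,"dz": 2,"rx": 0,"ry": 0,"rz": 0,"claw": 60},
    {"dx": 27,"dy": -22,"dz": 1,"rx": 0,"ry": 0,"rz": 0,"claw": 60},
    {"dx": 28,"dy": -22,"dz": 1,"rx": 0,"ry": 0,"rz": 0,"claw": 60},
    {"dx": 27,"dy": -22,"dz": 1,"rx": 0,"ry": 0,"rz": 0,"claw": 60}
  ]
}}

```text
time: 0.93
position: [0.4036, -0.3089, 0.1728]
eef_rot: [-0.0, 0.985, 0.172, -0.0]
ft_force: [0.6, 0.8, 0.0]
opening: 0.0601
```

Request:
{"op": "apply_moves", "data": {
  "targets": [
    {"dx": 28,"dy": -22,"dz": 2,"rx": 0,"ry": 0,"rz": 0,"claw": 60},
    {"dx": 27,"dy": -22,"dz": 1,"rx": 0,"ry": 0,"rz": 0,"claw": 60},
    {"dx": 11,"dy": -34,"dz": 4,"rx": 0,"ry": 0.044,"rz": 0,"claw": 60},
    {"dx": 12,"dy": -34,"dz": 4,"rx": 0,"ry": 0.044,"rz": 0,"claw": 60},
    {"dx": 11,"dy": -34,"dz": 4,"rx": 0,"ry": 0.044,"rz": 0,"claw": 60}
  ]
}}

```text
time: 1.35
position: [0.4378, -0.141, 0.1589]
eef_rot: [-0.012, 0.983, 0.172, 0.066]
ft_force: [0.2, -0.3, 0.0]
opening: 0.06
```

Request:
{"op": "apply_moves", "data": {
  "targets": [
    {"dx": 11,"dy": -34,"dz": 5,"rx": 0,"ry": 0.044,"rz": 0,"claw": 60},
    {"dx": 10,"dy": -34,"dz": 6,"rx": 0,"ry": 0.044,"rz": 0,"claw": 60},
    {"dx": 10,"dy": -34,"dz": 6,"rx": 0,"ry": 0.044,"rz": 0,"claw": 60},
    {"dx": 11,"dy": -34,"dz": 7,"rx": 0,"ry": 0.044,"rz": 0,"claw": 60},
    {"dx": 9,"dy": -34,"dz": 6,"rx": 0,"ry": 0.044,"rz": 0,"claw": 60}
  ]
}}

```text
time: 1.77
position: [0.4328, 0.0375, 0.141]
eef_rot: [-0.031, 0.97, 0.169, 0.173]
ft_force: [-0.5, 0.3, -0.3]
opening: 0.0599
```

Request:
{"op": "apply_moves", "data": {
  "targets": [
    {"dx": 10,"dy": -34,"dz": 8,"rx": 0,"ry": 0.044,"rz": 0,"claw": 60},
    {"dx": 9,"dy": -34,"dz": 8,"rx": 0,"ry": 0.044,"rz": 0,"claw": 60},
    {"dx": 9,"dy": -35,"dz": 8,"rx": 0,"ry": 0.044,"rz": 0,"claw": 60},
    {"dx": 8,"dy": -34,"dz": 8,"rx": 0,"ry": 0.044,"rz": 0,"claw": 60},
    {"dx": 8,"dy": -34,"dz": 9,"rx": 0,"ry": 0.044,"rz": 0,"claw": 60}
  ]
}}

```text
time: 2.18
position: [0.4288, 0.218, 0.1233]
eef_rot: [-0.049, 0.945, 0.165, 0.28]
ft_force: [0.0, -1.4, 0.2]
opening: 0.0601
```

Request:
{"op": "apply_moves", "data": {
  "targets": [
    {"dx": 8,"dy": -34,"dz": 9,"rx": 0,"ry": 0.044,"rz": 0,"claw": 60},
    {"dx": 0,"dy": 0,"dz": 0,"rx": 0,"ry": 0,"rz": 0,"claw": 60}
  ]
}}

```text
time: 2.35
position: [0.4242, 0.2574, 0.1169]
eef_rot: [-0.054, 0.938, 0.169, 0.297]
ft_force: [-1.2, -0.1, -0.8]
opening: 0.06
```

```bash
python3 - <<'E'
from h import *
from bench import get_obs
o=get_obs();print(o["time"],o["position"],RR(o["eef_rot"]).as_matrix().round(3),o["joint_pos"].round(2),o["opening"],o["ft_force"])
plan([((.4287,.2527,.088),19.8,35),((.4773,.2702,.0144),19.8,35)])
E
```

```text
2.35 [0.4241728  0.25744862 0.11693763] [[ 0.767  0.349  0.539]
 [ 0.284 -0.937  0.201]
 [ 0.575 -0.001 -0.818]] [ 0.29 -0.46  2.44  0.07  0.55  1.46] 0.06001778742259847 [-1.16318635 -0.1257823  -0.8458863 ]
-> ((0.4287, 0.2527, 0.088), 19.8, 35) rows 1 rv/row [-0.007, -0.002, 0.008]
   {'dx': -14.5, 'dy': 6.1, 'dz': 25.2}
-> ((0.4773, 0.2702, 0.0144), 19.8, 35) rows 3 rv/row [-0.0, 0.0, -0.0]
   {'dx': 0.0, 'dy': -0.0, 'dz': 30.0}
   {'dx': 0.0, 'dy': -0.0, 'dz': 30.0}
   {'dx': 0.1, 'dy': -0.0, 'dz': 29.9}
```

Request:
{"op": "apply_moves", "data": {
  "targets": [
    {"dx": -14.5,"dy": 6,"dz": 25,"rx": -0.007,"ry": -0.002,"rz": 0.008,"claw": 60},
    {"dx": 0,"dy": 0,"dz": 30,"rx": 0,"ry": 0,"rz": 0,"claw": 60},
    {"dx": 0,"dy": 0,"dz": 20,"rx": 0,"ry": 0,"rz": 0,"claw": 60},
    {"dx": 0,"dy": 0,"dz": 0,"rx": 0,"ry": 0,"rz": 0,"claw": 60}
  ]
}}

```text
time: 2.68
position: [0.4588, 0.2557, 0.0455]
eef_rot: [-0.049, 0.941, 0.159, 0.294]
ft_force: [0.1, -0.3, 0.6]
opening: 0.0599
```

```bash
python3 - <<'E'
from h import *
from bench import get_obs,camera
o=get_obs();print(o["time"],o["position"],RR(o["eef_rot"]).as_matrix().round(3),o["joint_pos"].round(2),o["opening"],o["ft_force"])
plan([((.4773,.2702,.0144),19.8,35)])
for n in("side",):
    c=camera(n); x,y,w,h=190,200,160,150
    cv2.imwrite(f"pics/{n}1.png",cv2.resize(c["image"][y:y+h,x:x+w],None,fx=4,fy=4,interpolation=cv2.INTER_CUBIC))
E
```

```text
2.6833 [0.45881506 0.25569231 0.04550722] [[ 0.777  0.328  0.538]
 [ 0.27  -0.945  0.186]
 [ 0.569  0.001 -0.822]] [ 0.27 -0.18  2.39  0.11  0.33  1.42] 0.05987650554580814 [ 0.12613992 -0.26429323  0.6254957 ]
-> ((0.4773, 0.2702, 0.0144), 19.8, 35) rows 2 rv/row [0.004, 0.003, -0.004]
   {'dx': 0.0, 'dy': -4.0, 'dz': 19.0}
   {'dx': 0.5, 'dy': -3.6, 'dz': 19.2}
```

View pics/side1.png

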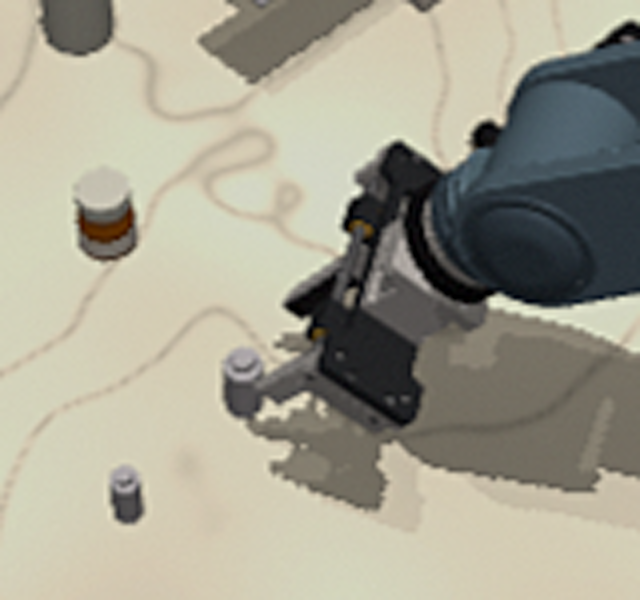

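```bash
python3 - <<'E'
from h import *
plan([((.4588,.2557,.0455),19.8,28),((.4754,.2695,.0135),19.8,28)])
E
```

```text
-> ((0.4588, 0.2557, 0.0455), 19.8, 28) rows 1 rv/row [0.007, -0.119, -0.009]
   {'dx': -1.5, 'dy': 0.0, 'dz': 1.4}
-> ((0.4754, 0.2695, 0.0135), 19.8, 28) rows 2 rv/row [-0.0, -0.0, -0.0]
   {'dx': 1.0, 'dy': -4.0, 'dz': 19.0}
   {'dx': 1.9, 'dy': -3.3, 'dz': 18.8}
```

Request:
{"op": "apply_moves", "data": {
  "targets": [
    {"dx": -1.5,"dy": 0,"dz": 0,"rx": 0.007,"ry": -0.119,"rz": -0.009,"claw": 60},
    {"dx": 1,"dy": -7,"dz": 0,"rx": 0,"ry": 0,"rz": 0,"claw": 60},
    {"dx": 1,"dy": 0,"dz": 19,"rx": 0,"ry": 0,"rz": 0,"claw": 60},
    {"dx": 0,"dy": 0,"dz": 0,"rx": 0,"ry": 0,"rz": 0,"claw": 60}
  ]
}}

```text
time: 3.07
position: [0.4675, 0.2664, 0.0337]
eef_rot: [-0.042, 0.955, 0.167, 0.241]
ft_force: [-1.0, 0.6, -0.6]
opening: 0.06
```

```bash
python3 - <<'E'
from h import *
from bench import get_obs
o=get_obs();print(o["time"],o["position"],RR(o["eef_rot"]).as_matrix().round(3),o["joint_pos"].round(2))
plan([((.4754,.2695,.0135),19.8,28)])
E
```

```text
3.0667 [0.46745268 0.26637188 0.03373771] [[ 0.828  0.339  0.447]
 [ 0.299 -0.941  0.161]
 [ 0.475  0.    -0.88 ]] [ 0.29 -0.08  2.29  0.06  0.43  1.47]
-> ((0.4754, 0.2695, 0.0135), 19.8, 28) rows 1 rv/row [-0.0, -0.006, 0.0]
   {'dx': -2.1, 'dy': -0.2, 'dz': 21.9}
```

Close now. I'll advance, then close the fingers.

Request:
{"op": "apply_moves", "data": {
  "targets": [
    {"dx": -2,"dy": 0,"dz": 21,"rx": 0,"ry": -0.006,"rz": 0,"claw": 60},
    {"dx": 0,"dy": 0,"dz": 0,"rx": 0,"ry": 0,"rz": 0,"claw": 60},
    {"dx": 0,"dy": 0,"dz": 0,"rx": 0,"ry": 0,"rz": 0,"claw": 15},
    {"dx": 0,"dy": 0,"dz": 0,"rx": 0,"ry": 0,"rz": 0,"claw": 15},
    {"dx": 0,"dy": 0,"dz": 0,"rx": 0,"ry": 0,"rz": 0,"claw": 15}
  ]
}}

```text
time: 3.48
position: [0.475, 0.2695, 0.0155]
eef_rot: [-0.042, 0.956, 0.167, 0.239]
ft_force: [-0.1, -0.4, 0.9]
opening: 0.0437
```

Request:
{"op": "apply_moves", "data": {
  "targets": [
    {"dx": 0,"dy": 0,"dz": 0,"rx": 0,"ry": 0,"rz": 0,"claw": 15},
    {"dx": 0,"dy": 0,"dz": 0,"rx": 0,"ry": 0,"rz": 0,"claw": 15},
    {"dx": 0,"dy": 0,"dz": 0,"rx": 0,"ry": 0,"rz": 0,"claw": 15}
  ]
}}

```text
time: 3.73
position: [0.475, 0.2697, 0.0148]
eef_rot: [-0.042, 0.956, 0.167, 0.239]
ft_force: [-1.6, -1.0, 2.8]
opening: 0.0265
```

```bash
python3 - <<'E'
from h import *
from bench import get_obs,camera
o=get_obs();print(o["time"],o["position"],RR(o["eef_rot"]).as_matrix().round(3),o["joint_pos"].round(2),o["opening"])
c=camera("side"); x,y,w,h=190,200,160,150
cv2.imwrite("pics/side2.png",cv2.resize(c["image"][y:y+h,x:x+w],None,fx=4,fy=4,interpolation=cv2.INTER_CUBIC))
E
```

```text
3.7333 [0.4750128  0.26965025 0.01478753] [[ 0.83   0.34   0.443]
 [ 0.3   -0.941  0.16 ]
 [ 0.471 -0.    -0.882]] [ 0.29 -0.01  2.27  0.06  0.39  1.47] 0.026486067747331456
```

View pics/side2.png

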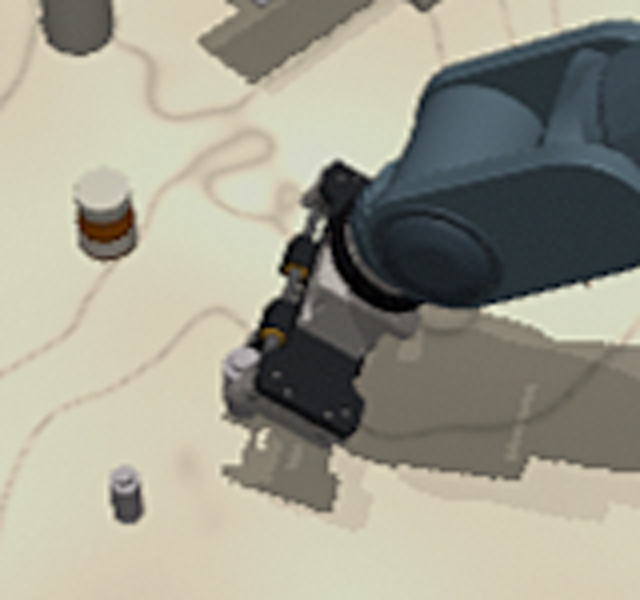

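```bash
python3 - <<'E'
from h import *
plan([((.475,.265,.085),19.8,28),((.517,0,.155),-10.7,28)])
E
```

```text
-> ((0.475, 0.265, 0.085), 19.8, 28) rows 2 rv/row [-0.0, -0.001, 0.0]
   {'dx': 16.0, 'dy': 2.0, 'dz': -31.0}
   {'dx': 15.5, 'dy': 2.4, 'dz': -31.8}
-> ((0.517, 0, 0.155), -10.7, 28) rows 8 rv/row [-0.031, 0.0, 0.059]
   {'dx': -1.0, 'dy': 33.0, 'dz': -11.0}
   {'dx': 0.0, 'dy': 33.0, 'dz': -9.0}
   {'dx': 2.0, 'dy': 34.0, 'dz': -9.0}
   {'dx': 5.0, 'dy': 33.0, 'dz': -8.0}
   {'dx': 6.0, 'dy': 34.0, 'dz': -6.0}
   {'dx': 9.0, 'dy': 33.0, 'dz': -6.0}
   {'dx': 10.0, 'dy': 33.0, 'dz': -4.0}
   {'dx': 12.2, 'dy': 31.8, 'dz': -3.6}
```

Request:
{"op": "apply_moves", "data": {
  "targets": [
    {"dx": 8,"dy": 1,"dz": -16,"rx": 0,"ry": 0,"rz": 0,"claw": 15},
    {"dx": 12,"dy": 1,"dz": -23,"rx": 0,"ry": 0,"rz": 0,"claw": 15},
    {"dx": 11,"dy": 2,"dz": -23,"rx": 0,"ry": 0,"rz": 0,"claw": 15},
    {"dx": -1,"dy": 20,"dz": -8,"rx": -0.018,"ry": 0,"rz": 0.036,"claw": 15},
    {"dx": 0,"dy": 28,"dz": -9,"rx": -0.028,"ry": 0,"rz": 0.052,"claw": 15}
  ]
}}

```text
time: 4.2
position: [0.481, 0.2171, 0.0989]
eef_rot: [-0.03, 0.963, 0.12, 0.24]
ft_force: [0.3, -0.5, -2.7]
opening: 0.0262
```

Request:
{"op": "apply_moves", "data": {
  "targets": [
    {"dx": 1,"dy": 33,"dz": -9,"rx": -0.031,"ry": 0,"rz": 0.059,"claw": 15},
    {"dx": 4,"dy": 33,"dz": -8,"rx": -0.031,"ry": 0,"rz": 0.059,"claw": 15},
    {"dx": 6,"dy": 34,"dz": -7,"rx": -0.031,"ry": 0,"rz": 0.059,"claw": 15},
    {"dx": 8,"dy": 33,"dz": -6,"rx": -0.031,"ry": 0,"rz": 0.059,"claw": 15},
    {"dx": 10,"dy": 33,"dz": -5,"rx": -0.031,"ry": 0,"rz": 0.059,"claw": 15}
  ]
}}

```text
time: 4.62
position: [0.5083, 0.0506, 0.1416]
eef_rot: [0.009, 0.97, -0.043, 0.241]
ft_force: [1.4, 0.8, -2.2]
opening: 0.0263
```

Request:
{"op": "apply_moves", "data": {
  "targets": [
    {"dx": 11,"dy": 30,"dz": -4,"rx": -0.031,"ry": 0,"rz": 0.059,"claw": 15},
    {"dx": 6,"dy": 15,"dz": -2,"rx": -0.016,"ry": 0,"rz": 0.03,"claw": 15},
    {"dx": 0,"dy": 0,"dz": 0,"rx": 0,"ry": 0,"rz": 0,"claw": 15}
  ]
}}

```text
time: 4.87
position: [0.5172, 0.0036, 0.1563]
eef_rot: [0.022, 0.966, -0.093, 0.241]
ft_force: [0.4, 0.1, -0.8]
opening: 0.026
```

```bash
python3 - <<'E'
from h import *
from bench import get_obs
o=get_obs();print(o["time"],o["position"],RR(o["eef_rot"]).as_matrix().round(3),o["joint_pos"].round(2),o["opening"])
plan([((.562,-.0083,.150),-10.7,28),((.645,-.0240,.15),-10.7,28),((.645,-.024,.129),-10.7,28)],stepmm=25)
E
```

```text
4.8667 [0.51717199 0.00355616 0.15626177] [[ 0.866 -0.19   0.462]
 [-0.168 -0.982 -0.087]
 [ 0.47  -0.002 -0.883]] [-0.22 -0.38  2.27  0.02  0.76  1.53] 0.026014451837685047
-> ((0.562, -0.0083, 0.15), -10.7, 28) rows 2 rv/row [-0.0, -0.0, -0.002]
   {'dx': 19.0, 'dy': 2.0, 'dz': 14.0}
   {'dx': 18.9, 'dy': 1.2, 'dz': 13.3}
-> ((0.645, -0.024, 0.15), -10.7, 28) rows 4 rv/row [-0.0, -0.0, -0.0]
   {'dx': 19.0, 'dy': -0.0, 'dz': 10.0}
   {'dx': 18.0, 'dy': -0.0, 'dz': 10.0}
   {'dx': 19.0, 'dy': -0.0, 'dz': 10.0}
   {'dx': 18.6, 'dy': -0.0, 'dz': 9.7}
-> ((0.645, -0.024, 0.129), -10.7, 28) rows 1 rv/row [-0.0, -0.001, -0.001]
   {'dx': -9.9, 'dy': -0.0, 'dz': 18.5}
```

Request:
{"op": "apply_moves", "data": {
  "targets": [
    {"dx": 19,"dy": 2,"dz": 14,"rx": 0,"ry": 0,"rz": -0.002,"claw": 15},
    {"dx": 19,"dy": 1,"dz": 13,"rx": 0,"ry": 0,"rz": -0.002,"claw": 15},
    {"dx": 19,"dy": 0,"dz": 10,"rx": 0,"ry": 0,"rz": 0,"claw": 15},
    {"dx": 18,"dy": 0,"dz": 10,"rx": 0,"ry": 0,"rz": 0,"claw": 15},
    {"dx": 19,"dy": 0,"dz": 10,"rx": 0,"ry": 0,"rz": 0,"claw": 15}
  ]
}}

```text
time: 5.28
position: [0.6235, -0.0159, 0.1469]
eef_rot: [0.021, 0.967, -0.088, 0.239]
ft_force: [-0.7, -1.3, -1.3]
opening: 0.026
```

Request:
{"op": "apply_moves", "data": {
  "targets": [
    {"dx": 18,"dy": 0,"dz": 10,"rx": 0,"ry": 0,"rz": 0,"claw": 15},
    {"dx": 0,"dy": 0,"dz": 0,"rx": 0,"ry": 0,"rz": 0,"claw": 15}
  ]
}}

```text
time: 5.45
position: [0.6458, -0.0205, 0.1476]
eef_rot: [0.021, 0.966, -0.088, 0.24]
ft_force: [-0.4, -0.6, -1.7]
opening: 0.0259
```

```bash
python3 - <<'E'
from h import *
from bench import get_obs,camera
o=get_obs();print(o["time"],o["position"],RR(o["eef_rot"]).as_matrix().round(3),o["joint_pos"].round(2),o["opening"],o["ft_force"])
plan([((.645,-.024,.129),-10.7,28)],stepmm=25)
c=camera("side"); x,y,w,h=200,80,160,150
cv2.imwrite("pics/side3.png",cv2.resize(c["image"][y:y+h,x:x+w],None,fx=4,fy=4,interpolation=cv2.INTER_CUBIC))
E
```

```text
5.45 [ 0.64582263 -0.02047236  0.14760206] [[ 0.869 -0.181  0.46 ]
 [-0.16  -0.983 -0.084]
 [ 0.468 -0.001 -0.884]] [-0.21 -0.01  1.98  0.03  0.69  1.52] 0.025930616081550655 [-0.38263632 -0.57526755 -1.65601369]
-> ((0.645, -0.024, 0.129), -10.7, 28) rows 1 rv/row [-0.003, 0.002, 0.004]
   {'dx': -8.9, 'dy': 3.6, 'dz': 16.4}
```

View pics/side3.png

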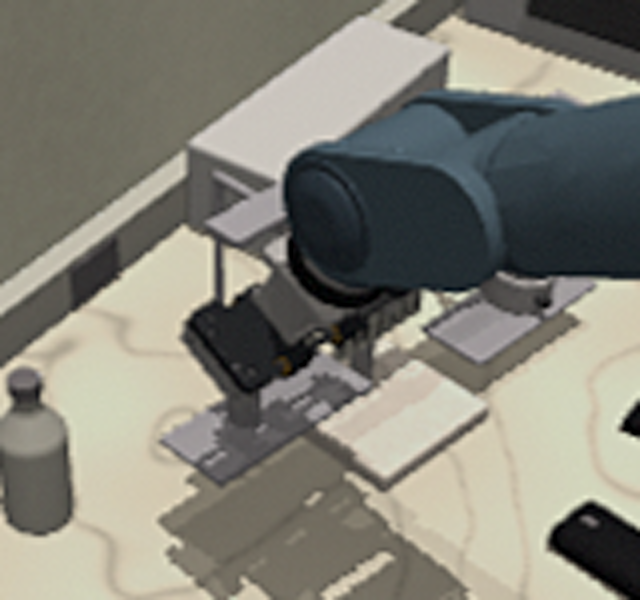

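The weight hovers over the pan with nothing touching. I'll lower it, checking force.

Request:
{"op": "apply_moves", "data": {
  "targets": [
    {"dx": -5,"dy": 2,"dz": 9,"rx": -0.003,"ry": 0.002,"rz": 0.004,"claw": 15},
    {"dx": -3,"dy": 1,"dz": 6,"rx": 0,"ry": 0,"rz": 0,"claw": 15},
    {"dx": 0,"dy": 0,"dz": 0,"rx": 0,"ry": 0,"rz": 0,"claw": 15}
  ]
}}

```text
time: 5.75
position: [0.6409, -0.023, 0.1281]
eef_rot: [0.022, 0.967, -0.091, 0.239]
ft_force: [-1.8, -0.8, -2.4]
opening: 0.026
```

```bash
python3 - <<'E'
from h import *
from bench import get_obs
o=get_obs();print(o["time"],o["position"],o["opening"],o["ft_force"])
plan([((.645,-.024,.129),-10.7,28)],stepmm=25)
E
```

```text
5.75 [ 0.6408609  -0.02298894  0.12811415] 0.026011926432441115 [-1.8146203  -0.76907244 -2.36201476]
-> ((0.645, -0.024, 0.129), -10.7, 28) rows 1 rv/row [0.0, 0.004, -0.001]
   {'dx': 4.2, 'dy': 0.2, 'dz': 1.2}
```

Request:
{"op": "apply_moves", "data": {
  "targets": [
    {"dx": 1,"dy": 0,"dz": 2.5,"rx": 0,"ry": 0,"rz": 0,"claw": 15},
    {"dx": 0,"dy": 0,"dz": 0,"rx": 0,"ry": 0,"rz": 0,"claw": 15}
  ]
}}

```text
time: 5.92
position: [0.6452, -0.0241, 0.1295]
eef_rot: [0.023, 0.966, -0.091, 0.241]
ft_force: [-0.3, 0.2, -0.8]
opening: 0.0262
```

```bash
python3 - <<'E'
from h import *
from bench import get_obs,camera
o=get_obs();print(o["time"],o["position"],o["opening"],o["ft_force"])
c=camera("side"); P=cloud(c).reshape(-1,3)
q=P[:,:2]-[.6094,-.2076]; th=np.deg2rad(-10.7); bx=np.array([np.cos(th),np.sin(th)]);by=np.array([-np.sin(th),np.cos(th)])
a=np.c_[q@bx,q@by,P[:,2]]; Q=a[(abs(a[:,0])<.034)&(a[:,1]>.215)&(a[:,1]<.238)&(a[:,2]>.05)&(a[:,2]<.13)]
print(len(Q),np.median(Q[:,2]),Q[:,2].std())
c=dict(np.load("side0.npz"));P=cloud(c).reshape(-1,3);q=P[:,:2]-[.6094,-.2076];a=np.c_[q@bx,q@by,P[:,2]]; Q=a[(abs(a[:,0])<.034)&(a[:,1]>.215)&(a[:,1]<.238)&(a[:,2]>.05)&(a[:,2]<.13)]
print(len(Q),np.median(Q[:,2]),Q[:,2].std())
E
```

```text
5.9167 [ 0.64522421 -0.02412957  0.12946172] 0.0262231302392985 [-0.28599938  0.17353818 -0.84006654]
113 0.11525740837931742 0.0016164067271880191
113 0.11619343967285367 0.0015651668580277927
```

Request:
{"op": "apply_moves", "data": {
  "targets": [
    {"dx": 0,"dy": 0,"dz": 0,"rx": 0,"ry": 0,"rz": 0,"claw": 15},
    {"dx": 0,"dy": 0,"dz": 1,"rx": 0,"ry": 0,"rz": 0,"claw": 15},
    {"dx": 0,"dy": 0,"dz": 0,"rx": 0,"ry": 0,"rz": 0,"claw": 50},
    {"dx": 0,"dy": 0,"dz": 0,"rx": 0,"ry": 0,"rz": 0,"claw": 50},
    {"dx": 0,"dy": 0,"dz": 0,"rx": 0,"ry": 0,"rz": 0,"claw": 50}
  ]
}}

```text
time: 6.38
position: [0.6466, -0.0245, 0.1297]
eef_rot: [0.023, 0.966, -0.091, 0.242]
ft_force: [-0.7, 0.6, -0.2]
opening: 0.0427
```

Request:
{"op": "apply_moves", "data": {
  "targets": [
    {"dx": 0,"dy": 0,"dz": 0,"rx": 0,"ry": 0,"rz": 0,"claw": 50},
    {"dx": 0,"dy": 0,"dz": 0,"rx": 0,"ry": 0,"rz": 0,"claw": 50}
  ]
}}

```text
time: 6.55
position: [0.6463, -0.0244, 0.1293]
eef_rot: [0.023, 0.966, -0.091, 0.242]
ft_force: [-0.5, -1.1, 0.4]
opening: 0.0499
```

```bash
python3 - <<'E'
from h import *
from bench import get_obs,camera
o=get_obs();print(o["time"],o["position"],o["opening"],o["ft_force"])
c=camera("side"); x,y,w,h=200,80,160,150
cv2.imwrite("pics/side4.png",cv2.resize(c["image"][y:y+h,x:x+w],None,fx=4,fy=4,interpolation=cv2.INTER_CUBIC))
E
```

```text
6.55 [ 0.64632334 -0.02437364  0.12932583] 0.04987332005940912 [-0.46589064 -1.1304967   0.3854263 ]
```

View pics/side4.png

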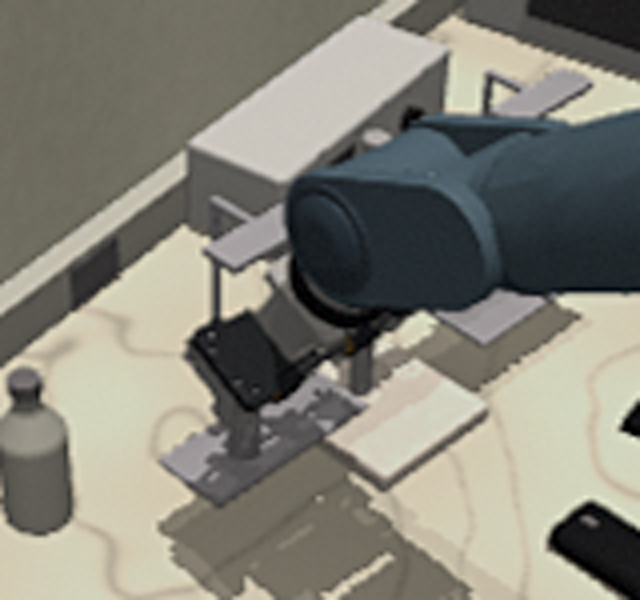

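The weight stands on the pan and the pan is sinking. I'll back straight out the way I came.

Request:
{"op": "apply_moves", "data": {
  "targets": [
    {"dx": -13,"dy": 0,"dz": -7,"rx": 0,"ry": 0,"rz": 0,"claw": 50},
    {"dx": -20,"dy": 0,"dz": -10.5,"rx": 0,"ry": 0,"rz": 0,"claw": 50},
    {"dx": -26,"dy": 0,"dz": -14,"rx": 0,"ry": 0,"rz": 0,"claw": 50},
    {"dx": -30,"dy": 0,"dz": -16,"rx": 0,"ry": 0,"rz": 0,"claw": 50},
    {"dx": -20,"dy": 0,"dz": -14,"rx": 0,"ry": 0,"rz": 0,"claw": 50}
  ]
}}

```text
time: 7.02
position: [0.5206, -0.0003, 0.1304]
eef_rot: [0.023, 0.966, -0.091, 0.24]
ft_force: [-0.2, 0.1, 0.8]
opening: 0.05
```

```bash
python3 - <<'E'
from h import *
from bench import get_obs
o=get_obs();print(o["time"],o["position"],o["opening"],o["ft_force"])
# next: 100a at (.4805,.375): yaw 28
f=np.array([np.cos(np.deg2rad(28)),np.sin(np.deg2rad(28)),0])
g=np.array([.4805,.375,.0278])+.019*(.469*f-[0,0,.883]); pre=g-.07*(.469*f-[0,0,.883]); print(g,pre)
plan([((.50,.08,.13),5,28),(pre,28,28),(g,28,28)])
E
```

```text
7.0167 [ 5.20600228e-01 -2.96475425e-04  1.30399570e-01] 0.05000346608858357 [-0.23305023  0.12554715  0.77487547]
[0.48836795 0.37918346 0.011023  ] [0.45938078 0.36377071 0.072833  ]
-> ((0.5, 0.08, 0.13), 5, 28) rows 3 rv/row [0.043, 0.0, -0.081]
   {'dx': -10.0, 'dy': -25.0, 'dz': -5.0}
   {'dx': -9.0, 'dy': -26.0, 'dz': -5.0}
   {'dx': -6.0, 'dy': -26.8, 'dz': -2.8}
-> (array([0.45938078, 0.36377071, 0.072833  ]), 28, 28) rows 8 rv/row [0.023, 0.0, -0.044]
   {'dx': -5.0, 'dy': -36.0, 'dz': 5.0}
   {'dx': -4.0, 'dy': -36.0, 'dz': 7.0}
   {'dx': -2.0, 'dy': -35.0, 'dz': 7.0}
   {'dx': 0.0, 'dy': -36.0, 'dz': 8.0}
   {'dx': 1.0, 'dy': -36.0, 'dz': 8.0}
   {'dx': 3.0, 'dy': -35.0, 'dz': 10.0}
   {'dx': 4.0, 'dy': -34.0, 'dz': 10.0}
   {'dx': 6.1, 'dy': -34.8, 'dz': 11.1}
-> (array([0.48836795, 0.37918346, 0.011023  ]), 28, 28) rows 2 rv/row [0.002, 0.001, -0.001]
   {'dx': 0.0, 'dy': -0.0, 'dz': 35.0}
   {'dx': 0.0, 'dy': -0.2, 'dz': 35.0}
```

Request:
{"op": "apply_moves", "data": {
  "targets": [
    {"dx": -10,"dy": -25,"dz": -5,"rx": 0.043,"ry": 0,"rz": -0.081,"claw": 50},
    {"dx": -9,"dy": -26,"dz": -5,"rx": 0.043,"ry": 0,"rz": -0.081,"claw": 50},
    {"dx": -6,"dy": -27,"dz": -3,"rx": 0.043,"ry": 0,"rz": -0.081,"claw": 50},
    {"dx": -5,"dy": -36,"dz": 5,"rx": 0.023,"ry": 0,"rz": -0.044,"claw": 50},
    {"dx": -4,"dy": -36,"dz": 7,"rx": 0.023,"ry": 0,"rz": -0.044,"claw": 50}
  ]
}}

```text
time: 7.43
position: [0.4928, 0.1517, 0.1181]
eef_rot: [-0.022, 0.965, 0.091, 0.243]
ft_force: [0.9, 0.7, 1.2]
opening: 0.0498
```

Request:
{"op": "apply_moves", "data": {
  "targets": [
    {"dx": -2,"dy": -35,"dz": 7,"rx": 0.023,"ry": 0,"rz": -0.044,"claw": 50},
    {"dx": 0,"dy": -36,"dz": 8,"rx": 0.023,"ry": 0,"rz": -0.044,"claw": 50},
    {"dx": 1,"dy": -36,"dz": 8,"rx": 0.023,"ry": 0,"rz": -0.044,"claw": 50},
    {"dx": 3,"dy": -35,"dz": 10,"rx": 0.023,"ry": 0,"rz": -0.044,"claw": 50},
    {"dx": 4,"dy": -34,"dz": 10,"rx": 0.023,"ry": 0,"rz": -0.044,"claw": 50}
  ]
}}

```text
time: 7.85
position: [0.4667, 0.3294, 0.0812]
eef_rot: [-0.051, 0.947, 0.211, 0.237]
ft_force: [0.6, -0.4, 0.4]
opening: 0.0501
```

Request:
{"op": "apply_moves", "data": {
  "targets": [
    {"dx": 6,"dy": -35,"dz": 11,"rx": 0.023,"ry": 0,"rz": -0.044,"claw": 50},
    {"dx": 0,"dy": 0,"dz": 0,"rx": 0,"ry": 0,"rz": 0,"claw": 50},
    {"dx": 0,"dy": 0,"dz": 0,"rx": 0,"ry": 0,"rz": 0,"claw": 50},
    {"dx": 0,"dy": 0,"dz": 0,"rx": 0,"ry": 0,"rz": 0,"claw": 50},
    {"dx": 0,"dy": 0,"dz": 0,"rx": 0,"ry": 0,"rz": 0,"claw": 50}
  ]
}}

```text
time: 8.27
position: [0.4623, 0.3627, 0.0746]
eef_rot: [-0.056, 0.942, 0.232, 0.236]
ft_force: [-0.1, 0.2, 0.3]
opening: 0.0502
```

```bash
cat >> h.py <<'E'
O=np.array([.6094,-.2076]); _t=np.deg2rad(-10.7); BX=np.array([np.cos(_t),np.sin(_t)]); BY=np.array([-np.sin(_t),np.cos(_t)])
def bal(P): q=P[...,:2]-O; return np.stack([q@BX,q@BY,P[...,2]],-1)
def beam(c):
    a=bal(cloud(c).reshape(-1,3)); s=a[(abs(a[:,0])<.010)&(abs(a[:,1])<.10)&(abs(a[:,1])>.02)&(a[:,2]>.235)&(a[:,2]<.32)]
    b=s
    for _ in range(4):
        k=np.polyfit(b[:,1],b[:,2],1); r=s[:,2]-np.polyval(k,s[:,1]); b=s[abs(r)<.005]
    w=a[(abs(a[:,0]+.02)<.012)&(a[:,1]>.225)&(a[:,1]<.238)&(a[:,2]>.04)&(a[:,2]<.125)]
    h=a[(abs(a[:,0])<.06)&(a[:,1]<-.2)&(a[:,1]>-.238)&(a[:,2]>.04)&(a[:,2]<.125)]
    return np.arctan(k[0]),len(b),np.polyval(k,0),np.median(w[:,2]) if len(w) else None,len(w)
E
python3 - <<'E'
from h import *
from bench import get_obs,camera
for n in("top","side"): print(n,"ref",beam(dict(np.load(n+"0.npz"))))
for n in("top","side"):
    c=camera(n); np.savez(n+"5.npz",**c); print(n,beam(c))
o=get_obs();print(o["time"],o["position"],RR(o["eef_rot"]).as_matrix().round(3),o["joint_pos"].round(2))
for n,(x,y,w,h) in(("side",(190,80,170,250)),("top",(130,130,290,160))):
    c=dict(np.load(n+"5.npz"));f=2;cv2.imwrite(f"pics/{n}5.png",cv2.resize(c["image"][y:y+h,x:x+w],None,fx=f,fy=f,interpolation=cv2.INTER_CUBIC))
E
```

```text
top ref (np.float64(0.19583415300628734), 410, np.float64(0.2761656713316024), np.float64(0.11729692739323339), 33)
side ref (np.float64(0.1930341155877319), 149, np.float64(0.27519281070902146), np.float64(0.11545149822902079), 21)
top (np.float64(0.018403382511122186), 423, np.float64(0.27599039647962637), np.float64(0.08788643725177891), 29)
side (np.float64(0.021786118871325148), 192, np.float64(0.27493268156231826), np.float64(0.08850833125296559), 20)
8.3667 [0.46247768 0.36255722 0.07478641] [[ 0.781  0.464  0.419]
 [ 0.411 -0.886  0.215]
 [ 0.471  0.004 -0.882]] [ 0.47 -0.04  2.16  0.    0.53  1.56]
```

View pics/side5.png

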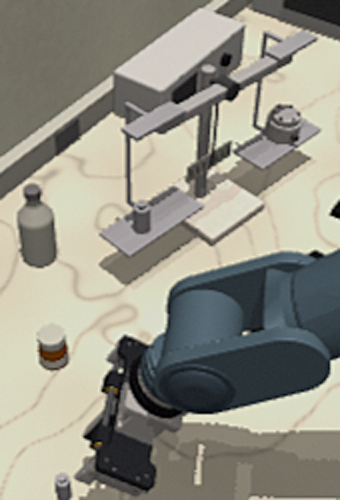

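The side view shows the 200 g weight standing on the pan, with the beam near level at about 0.02 rad (some 17 g missing). No 100 g weight is needed, since adding one would overshoot by about 83 g. I'll pull back and check that it has settled.

Request:
{"op": "apply_moves", "data": {
  "targets": [
    {"dx": 10,"dy": 0,"dz": -20,"rx": 0,"ry": 0,"rz": 0,"claw": 50},
    {"dx": 15,"dy": 0,"dz": -28,"rx": 0,"ry": 0,"rz": 0,"claw": 50},
    {"dx": 10,"dy": 0,"dz": -20,"rx": 0,"ry": 0,"rz": 0,"claw": 50},
    {"dx": 0,"dy": 0,"dz": 0,"rx": 0,"ry": 0,"rz": 0,"claw": 50},
    {"dx": 0,"dy": 0,"dz": 0,"rx": 0,"ry": 0,"rz": 0,"claw": 50}
  ]
}}

```text
time: 8.78
position: [0.462, 0.363, 0.1527]
eef_rot: [-0.057, 0.942, 0.232, 0.237]
ft_force: [-1.0, 0.5, -1.5]
opening: 0.0499
```

Request:
{"op": "apply_moves", "data": {
  "targets": [
    {"dx": 0,"dy": 0,"dz": 0,"rx": 0,"ry": 0,"rz": 0,"claw": 50},
    {"dx": 0,"dy": 0,"dz": 0,"rx": 0,"ry": 0,"rz": 0,"claw": 50},
    {"dx": 0,"dy": 0,"dz": 0,"rx": 0,"ry": 0,"rz": 0,"claw": 50},
    {"dx": 0,"dy": 0,"dz": 0,"rx": 0,"ry": 0,"rz": 0,"claw": 50},
    {"dx": 0,"dy": 0,"dz": 0,"rx": 0,"ry": 0,"rz": 0,"claw": 50}
  ]
}}

```text
time: 9.2
position: [0.4604, 0.363, 0.1497]
eef_rot: [-0.056, 0.942, 0.233, 0.235]
ft_force: [-0.4, -0.0, -0.3]
opening: 0.05
```

```bash
python3 - <<'E'
from h import *
from bench import get_obs,camera
for n,(x,y,w,h) in(("side",(190,80,170,250)),("top",(130,130,290,160))):
    c=camera(n); a=beam(c); print(n,a,"missing g",833*a[0])
    P=cloud(c); q=bal(P); m=(q[...,1]>.07)&(q[...,1]<.24)&(abs(q[...,0])<.036)&(q[...,2]>.1)&(q[...,2]<.16); print("weight",q[m].mean(0) if m.any() else None,q[m].max(0) if m.any() else None)
    d=cv2.absdiff(c["image"],np.load(n+"0.npz")["image"]).max(2)
    for nm,X in dict(w100a=(.4805,.375,.02),w100b=(.428,.1775,.02),jar=(.631,.212,.03),beaker=(.648,.396,.04)).items():
        u,v=map(int,proj(c,X)); print(nm,(u,v),d[v-6:v+7,u-6:u+7].mean().round(1))
    f=min(800//w,600//h);cv2.imwrite(f"pics/{n}6.png",cv2.resize(c["image"][y:y+h,x:x+w],None,fx=f,fy=f,interpolation=cv2.INTER_CUBIC))
o=get_obs();print(o["time"],o["position"],o["ft_force"])
E
```

```text
side (np.float64(0.018022145011282877), 197, np.float64(0.2751942342497125), np.float64(0.08903093405995571), 24) missing g 15.012446794398636
weight [-0.01001852  0.19441175  0.12607622] [0.00810092 0.20468469 0.14816162]
w100a (220, 323) 14.1
w100b (280, 281) 16.8
jar (216, 253) 10.3
beaker (167, 292) 9.1
top (np.float64(0.016120800359865132), 427, np.float64(0.27581313658490114), np.float64(0.08823796890076796), 31) missing g 13.428626699767655
weight [-0.00972784  0.18978838  0.13696688] [-0.00148704  0.20175043  0.14926979]
w100a (150, 225) 13.5
w100b (209, 240) 27.3
jar (198, 180) 5.1
beaker (142, 175) 4.8
9.3 [0.46059693 0.36315483 0.15020033] [ 0.08568617 -0.52457418 -0.16117759]
```

View pics/top6.png

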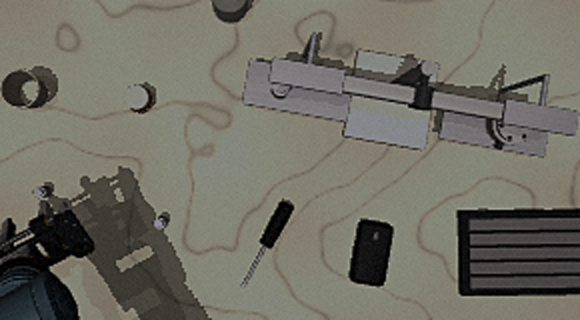

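View pics/side6.png

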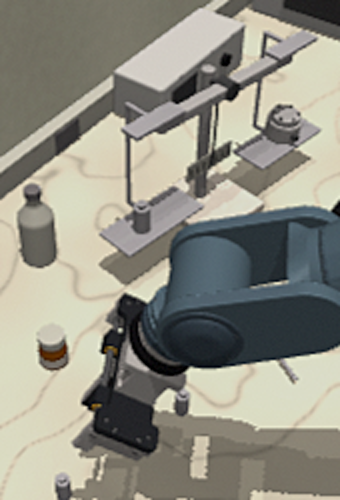

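Top and side views agree, and the reading is steady: the 200 g weight stands on the pan (crop pixel (281,92) in the top view), both 100 g weights stand at their starting spots, and the bystanders are unmoved.

```bash
python3 -c "
from bench import hand_in
print(hand_in())"
```

```text
the job is handed in; nothing more can be done
None
```

The 200 g weight alone brings the beam as close to level as these weights can, and the job is handed in. I stood it upright on the weight pan and backed the arm clear. The housing weighs about 215 g, so adding a 100 g weight would overshoot by about 85 g.

- **Beam:** after settling it measured 0.018 rad (side camera) and 0.016 rad (top camera), so about 14 g are missing. The reading held within noise between 8.3 s and 9.2 s (0.022 and 0.018 rad at 8.3 s). The weight pan stood at about 88 mm, which matches that tilt.
- **Other things:** in the last pictures both 100 g weights stand where they started, the housing is on its pan, and the jar, beaker, bottle, screwdriver and mouse look unmoved.
- **Disagreement:** an automatic before/after image comparison at the 100 g weight nearest the robot (`w100b` in my notes) changed more than at the other spots. By eye that was the arm's shadow falling on it, and the weight stood at the same place.
- **Mishap:** the first batch of moves was refused because I left out fields that every row needs. Nothing moved then.

The job took about 9.3 s of the 58 s allowed, with no unusual forces in any reading.

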